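# Weigh a sample carrier on the sprung hook scale

## Robot

A 6-joint arm with a two-finger parallel gripper is mounted at the origin on the work surface. World frame = base frame: x ahead of the robot, y to its left, z up, the work surface at z = 0. Lengths are in mm, angles in degrees, forces in N, time in s.
With the tool pointing down it reaches from about 325 to 925 mm from the base axis. Payload 3.1 kg.
Tool frame: the origin (TCP) lies at the very end of the fingers, on their centre line; the grasp point (between the pads) lies grasp_offset behind it (grasp_offset is the distance from the TCP to the grasp point, in mm); z points along the fingers, x is the direction in which the jaws open and shut, and the axes are right-handed (so a half turn about z gives the same grasp; the last joint's range is limited). The gripper opens to 85 mm and grips with 20 to 120 N. Pads are 22 mm wide; open, the fingers measure 114 mm over their backs; the gripper's body (76 mm by 85 mm) begins 54 mm behind the grasp point. The pads swing forward as they close: fully open they stand 13 mm farther back than shut.
Start: joints at [-81.142, 12.427, 92.441, -0, 75.132, -6.429], TCP at [164.8, -602.893, 231.3] pointing down, gripper open.
Joint ranges: [-157.48, 157.48], [-44.54, 120.13], [17.64, 146.25], [-64.5, 244.5], [7.68, 150.69], [-147.95, 147.95]. Speed limits (degrees/s): [159.86, 159.86, 180, 180, 180, 180].

## Interface

Orientations are given as [roll, pitch, yaw] about the fixed x, y, z axes, in that order (R = Rz(yaw) Ry(pitch) Rx(roll)).
In Python, from station import * gives the robot as it stands. Calls block until the motion is done:
- goto(position, orientation): joint-space move of the TCP to a pose.
- move_l(position, attitude=None, speed=150): straight line of the TCP; attitude=None keeps the orientation; speed is the mean speed in mm/s.
- move_j(angles): joint-space move.
- grip(opening, squeeze=None): finger opening in mm; squeeze is the grip in N (None keeps the last); returns when the fingers have stopped.
- wait(seconds).
- solve_ik(position, orientation): joint angles nearest the present ones, or None.
- get_obs(): the state.
- get_image(name): name is "side" or "top" or "wrist"; returns the picture (420x560x3 uint8, red, green, blue); there is no depth.
- get_calibration(name): a dict with "fx", "fy", "cx", "cy" (pixels), "R" (3x3) and "t" (3): a world point X has camera coordinates R X + t; the wrist camera has in their place "mount" (4x4, takes a point from camera to tool coordinates, whose origin is the TCP and whose axes are the tool frame's). Camera axes: x right, y down, z forward; pixel columns grow to the right and rows downward; lengths in mm; the calibration is good to about 2 mm. The wrist camera is an equidistant fisheye: a pixel r from the principal point sees the ray r / f radians off the axis. A picture is of the moment at which its call begins: read the wrist's pose just before it. get_calibration takes no time and is no camera call.
A pose or a line that the arm cannot do raises Unreachable and nothing moves.
- sign_off(): hands the job in, once; it reports no verdict.
Trained networks look in the newest picture that a camera, given by its name, has taken for a name from the list of things; names that differ only in an ending like _2 or _b are one class to them, and where a whole thing is asked for, a point or a joint stands for the part that bears it (a point fixed in the world has none). Each returns a list of dicts, best first, with "score" (0 to 1); they miss things now and then, are a little off and sometimes report something else, mostly with a low value. They report only what shows in the picture. A call takes as long as a camera call. They do not tell look-alikes from the thing itself.
- spot_in(name, camera): "extent" ([centre column, centre row, width, height] in pixels, round what is visible of it).
- regions_of(name, camera): "region" (420x560 bool, what is visible of it) and "extent" ([centre column, centre row, width, height] in pixels, round what is visible of it).
The state is a dict: "t": time; "joint_pos": joint angles; "qvel": joint speeds; "effort": joint torques, N m; "tcp_pos": TCP position; "ee_rot": TCP orientation; "wrist_force": force on the tool from outside, world axes, zero at the start; "moment": the same for the moment, N m; "grip_width": finger opening in mm.
Only numpy, scipy, OpenCV 4.12 (cv2) and the standard library are available. Lean on these libraries where they do the work, as an engineer would, in place of code of your own. Each camera call takes 0.05 s, during which the arm holds its last target. There are 200 camera calls.

## Task

Weigh the sample carrier: hang it by its bail in the low seat of the sprung hook, and let go of it only when the hook is bearing its whole weight, so that hook and carrier neither drop nor spring up by more than a few millimetres. Leave it hanging free until it has hung still for a full second, then ease it slowly off the hook and set it down softly in the round dish, standing upright and released. Never jam, overload or let the hook snap back, keep the carrier upright throughout, and leave everything else on the bench where it is.

Things in the scene. Friction and masses are not known exactly. Their poses are not given: they have to be found in the camera images.
- carrier: Sample carrier, loose, 136 mm tall: round steel foot 52 mm across, 8 mm thick, with a brass bar fixed on it (top at 22 mm), a bail of 6 mm wire above and a tab on top. Origin: centre of its underside, z up. The bail's posts stand at y = +-21 mm, so its window (36 mm wide, 22 to 95 mm high) is open along x. Same after half a turn about z. Mass unknown, 0.14 to 0.60 kg, changing from run to run.
- carrier_tab (a point): Centre of the carrier's gripping tab, 119 mm above its underside. The flat aluminium tab is 24 mm wide (carrier x), 12 mm thick (carrier y) and reaches from 100 to 136 mm above the underside; grip it across its thickness, from above. Axes as the carrier's.
- carrier_bail (a point): Underside of the peak of the carrier's bail, 95 mm above the carrier's underside: this rests in the hook's seat. From the peak the bail slopes down 8 mm to each post. Axes as the carrier's.
- hook_seat (a point): Lowest point, on top of the rod, of the hook's V-shaped seat, 230 mm above the bench when empty. x points level along the hook's rod (7 mm thick) from its free tip to the post, z up. The tip is at x = -20 mm and rises 16 mm above the seat; towards the post the rod rises 10 mm in 25 mm, then runs level to a 36 mm wide carriage on the post (axis x = +125 mm, top 334 mm above the bench).
- carriage (a joint): How far the sprung hook has been drawn down, m: 0 unloaded, grows downward in proportion to the load, 80 N per metre (12.5 mm per newton), lightly damped so it bobs when disturbed; end stop at 0.10.
- dish: Round shallow dish of dark rubber, fixed, 92 mm across outside, 84 mm inside, floor 4 mm thick, rim 10 mm high. Origin at the centre of its underside.
- big_weight: Bystander, to be left alone: brass calibration weight with a knob, 40 mm across, 54 mm tall. Origin at the underside.
- small_weight: Bystander, to be left alone: steel calibration weight with a knob, 28 mm across, 36 mm tall. Origin at the underside.
- tweezers: Bystander, to be left alone: steel tweezers lying flat, 137 mm long, 6 mm high. Origin at the underside.
- loupe: Bystander, to be left alone: dark eye loupe with a short handle, 70 mm long, 18 mm high. Origin at the underside.
- cup: Bystander, to be left alone: small steel bowl, 60 mm across, 30 mm high. Origin at the underside.
- jar: Bystander, to be left alone: white jar with black cap, 44 mm across, 55 mm tall. Origin at the underside.
- eye_weight: Bystander, to be left alone: steel cylinder weight with a wire eye on top, 44 mm across, 69 mm tall, it has no flat tab. Origin at the underside.
Not all that is in view belongs to the job. What is shaped like the carrier but orange is not meant. There is more than one size of the dish; the one meant has the size given above.

How it is judged (in metres and radians):
On the way:
1. the carrier hangs in the hook's seat (bail within 12 mm of the seat), upright, let go, and has been still for a second (distance between carrier_bail and hook_seat below 0.012 m and value of joint carriage above 0.012 m and angle between carrier's own z axis and vertical below 0.25 rad and contact force between each of the fingers, the arm and carrier below 0.05 N and velocity of joint carriage between -0.012 and 0.012 m/s and linear speed of carrier below 0.025 m/s), for 1 s.
At the end, for the whole second after the job is handed in: The carrier stands flat on the floor of the dish (centres within 18 mm, upright within 0.08 rad, at rest, released) and the hook is empty, back within 4 mm of its unloaded height (horizontal distance between carrier and dish below 0.018 m and z of carrier in the frame of dish between 0.001 and 0.007 m and angle between carrier's own z axis and vertical below 0.08 rad and linear speed of carrier below 0.02 m/s and value of joint carriage below 0.004 m and contact force between each of the fingers, the arm and carrier below 0.05 N); the robot touches nothing.
It fails at once if the hook moves faster than 0.10 m/s (carrier dropped on it, released with the load not balanced, or snatched off) (velocity of joint carriage above 0.1 m/s or velocity of joint carriage below -0.1 m/s).
It fails at once if the hook is jammed or overloaded: more than 20 N between carrier and hook, or drawn down more than 90 mm (contact force between carrier and carriage above 20 N or value of joint carriage above 0.09 m).
It fails at once if the robot itself pushes on the hook with more than 3 N (contact force between any of the fingers, the arm and carriage above 3 N).
It fails at once if the carrier tips by more than 0.5 rad, or is dropped or pressed hard in the dish (over 40 N) (angle between carrier's own z axis and vertical above 0.5 rad or contact force between carrier and dish above 40 N).
It fails at once if another thing on the bench is moved by more than 20 mm (distance of any of big_weight, small_weight, tweezers, loupe, cup, jar, eye_weight from where it was at the start of the episode above 0.02 m).
It also fails if it takes over 72 s, if anything falls off the work surface, if the arm or the gripper's body presses on something with over 40 N, if the wrist force passes 120 N, or if a joint passes its speed limit or range.

## Working session

There is one attempt and no reset: what is moved stays moved. The work goes in short steps, each a Python script; the robot and the scene stay as the last script left them, time stands still between calls to the robot, and variables do not carry over. Pictures are saved under pics/ and viewed, about 8 in all and at most 12, crops included, and the job is handed in when it is done.

```bash
mkdir -p pics; cat > h.py <<'E'
from station import *
import numpy as np, cv2
def save(n,im): cv2.imwrite('pics/'+n+'.png',cv2.cvtColor(im,cv2.COLOR_RGB2BGR))
def ray(cam,u,v):
    c=get_calibration(cam);R=np.array(c['R']);t=np.array(c['t'])
    d=R.T@np.array([(u-c['cx'])/c['fx'],(v-c['cy'])/c['fy'],1]);return -R.T@t,d
def atz(cam,u,v,z):
    o,d=ray(cam,u,v);return o+d*(z-o[2])/d[2]
def proj(cam,X):
    c=get_calibration(cam);p=np.array(c['R'])@np.array(X)+np.array(c['t'])
    return np.array([c['fx']*p[0]/p[2]+c['cx'],c['fy']*p[1]/p[2]+c['cy']])
def tri(c1,p1,c2,p2):
    o1,d1=ray(c1,*p1);o2,d2=ray(c2,*p2);d1/=np.linalg.norm(d1);d2/=np.linalg.norm(d2)
    s=np.linalg.lstsq(np.stack([d1,-d2],1),o2-o1,rcond=None)[0]
    a,b=o1+d1*s[0],o2+d2*s[1];return (a+b)/2,np.linalg.norm(a-b)
E
python3 - <<'E'
from h import *
for c in ('top','side'):
    save(c,get_image(c)); k=get_calibration(c)
    print(c,[k[i] for i in('fx','cx','cy')],-np.array(k['R']).T@k['t'])
    for n in ('carrier','carrier_tab','hook_seat','dish','eye_weight'):
        for r in spot_in(n,c)[:4]: print(c,n,round(r['score'],2),np.round(r['extent'],1),np.round(atz(c,*r['extent'][:2],0),0))
print(get_calibration('wrist'));print(get_obs())
cv2.imwrite('pics/both.png',np.hstack([cv2.imread('pics/top.png'),cv2.imread('pics/side.png')]))
E
```

```text
top [480.2676517533821, 276.25542517758316, 201.26812947457606] [ 333.73569967  -14.82213056 1448.32026725]
top carrier 0.83 [186.8 258.5  21.6  18.6] [389. 246.   0.]
top carrier 0.59 [189.9 225.4  23.1  18.1] [489. 240.   0.]
top carrier_tab 0.74 [422.1 182.6  17.6  16. ] [ 626. -469.    0.]
top carrier_tab 0.7 [188.  223.5  22.4  22.2] [494. 246.   0.]
top carrier_tab 0.65 [370.8 172.2  14.6  17.7] [ 658. -312.    0.]
top carrier_tab 0.56 [189.4 258.   21.   17.4] [391. 238.   0.]
top hook_seat 0.85 [250.  173.9  14.3  59.4] [649.  61.   0.]
top hook_seat 0.67 [234.  247.9   9.6   8.8] [422. 105.   0.]
top dish 0.89 [390.5 244.6  20.   17.9] [ 435. -366.    0.]
top dish 0.88 [356.1 233.1  30.9  30.1] [ 469. -263.    0.]
top eye_weight 0.49 [163.9 168.2  15.   11.5] [665. 327.   0.]
side [431.87733106427174, 285.4358615005916, 215.63922419891367] [-160.78724122  694.7440685   859.16790169]
side carrier 0.95 [231.8 301.2  19.3  51.5] [540. 209.   0.]
side carrier 0.66 [258.3 320.   18.2  56.2] [440. 200.   0.]
side carrier 0.48 [288.9 299.4  16.1  21.7] [439.  89.   0.]
side carrier
[... 724 characters left out ...]
000000e+00,
         1.00000000e+00]])}
{'t': 0.6, 'joint_pos': array([-8.11427114e+01,  1.24246202e+01,  9.24397986e+01, -1.36502132e-03,
        7.51333881e+01, -6.42806242e+00]), 'qvel': array([ 0.02368254,  0.01655956, -0.15073638,  0.0150859 , -0.06378848,
       -0.02894422]), 'effort': array([-4.94028718e-04, -3.96583986e+01, -3.04030645e+01, -2.02410697e-04,
        1.11052675e-03,  1.55235210e-05]), 'tcp_pos': array([ 164.7892327 , -602.9018006 ,  231.34204791]), 'ee_rot': array([ 1.79998443e+02, -2.03153094e-03, -7.47142988e+01]), 'wrist_force': array([-0.21141556, -0.07012032, -0.05020112]), 'moment': array([-0.01297292,  0.04232586, -0.00725623]), 'grip_width': 85.51426482711288}
```

View pics/top.png

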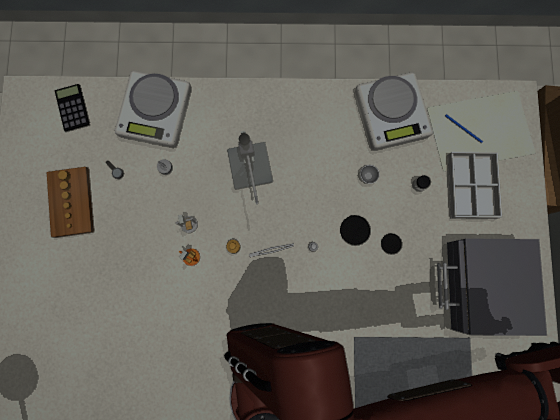

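View pics/side.png

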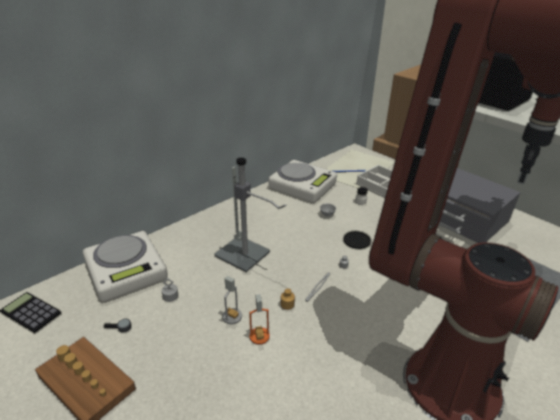

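The top view shows two carrier shapes: steel at (188,223) and orange at (190,256). In the side view they are at (232,300) and (259,320). The steel one is meant. There are two dishes: (356,231) is about 30 px, or 92 mm, and (391,244) is 20 px, or 60 mm. The larger one is meant. The hook runs from the post at about (246,145) towards (256,200) in the top view. Next I'll confirm both in one enlarged crop.

```bash
python3 - <<'E'
from h import *
a=cv2.imread('pics/top.png')[130:270,165:285]; b=cv2.imread('pics/side.png')[150:330,210:300]
f=lambda i,s:cv2.resize(i,None,fx=s,fy=s,interpolation=cv2.INTER_CUBIC)
a=f(a,3.5);b=f(b,3.25);H=max(a.shape[0],b.shape[0])
p=lambda i:cv2.copyMakeBorder(i,0,H-i.shape[0],0,0,cv2.BORDER_CONSTANT)
cv2.imwrite('pics/crop.png',np.hstack([p(a),p(b)]))
for c in('top','side'):
  get_image(c)
  for n in('dish','carrier','carriage'):
    for r in regions_of(n,c)[:3]:
      v,u=np.nonzero(r['region']); print(c,n,round(r['score'],2),np.round([u.mean(),v.mean()],1),np.round(r['extent'],1),np.round(atz(c,u.mean(),v.mean(),5),1))
print(proj('top',[489,235,119]),proj('side',[489,235,119]))
E
```

```text
top dish 0.95 [355.1 230. ] [356.1 233.1  31.4  31.2] [ 477.8 -259.1    5. ]
top carrier 0.54 [189.8 256.6] [187.7 258.1  19.2  16.3] [394.5 236.3   5. ]
top carrier 0.52 [187.3 223. ] [186.8 224.8  22.7  17.5] [495.2 247.6   5. ]
top carriage 0.74 [187.4 223.1] [186.8 223.1  17.7  19.7] [495. 247.   5.]
top carriage 0.7 [249.5 165.2] [247.9 170.4  17.2  66.1] [675.6  62.5   5. ]
side carrier 0.7 [231.  305.3] [233.6 299.4  18.4  46.7] [525.3 222.6   5. ]
side carrier 0.6 [257.3 325.6] [258.9 319.5  20.6  52.6] [423.6 216.5   5. ]
side carriage 0.64 [247.9 193.3] [257.5 194.7  49.4  23.8] [ 941.2 -178.     5. ]
[184.41431341 220.69233504] [233.57754615 282.9555847 ]
```

View pics/crop.png

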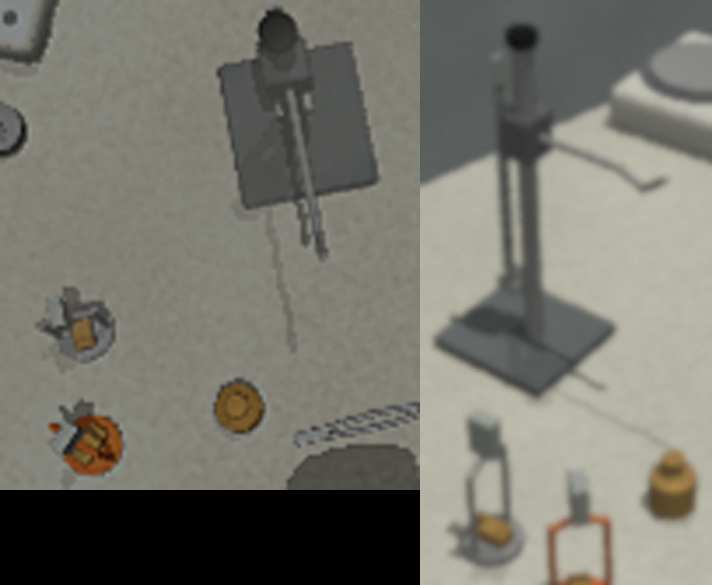

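The crop confirms the steel carrier (bare grey bail, tab at side pixel (230,283)). The other one has an orange foot and bail. The hook tip is at top (257,203) / side (285,206), and its rod points towards the robot.

```bash
python3 - <<'E'
from h import *
import station; print(getattr(station,'grasp_offset',None))
tip=tri('top',(257,202.9),'side',(285.4,205.7)); print('tip',tip)
post=tri('top',(244.1,138.6),'side',(240.8,162)); print('post',post)
tab=tri('top',(184.4,217.1),'side',(229.7,282.9)); print('tab',tab)
d=post[0][:2]-tip[0][:2]; print(np.linalg.norm(d)); th=np.degrees(np.arctan2(d[1],d[0])); print(th)
foot=atz('top',189.3,224.9,6);print('foot',foot)
psi=90+th
goto([490,242,300],[180,0,psi])
o=get_obs();print(o['tcp_pos'],o['ee_rot']); im=get_image('wrist'); save('w1',im); np.save('w1.npy',np.r_[o['tcp_pos'],o['ee_rot']])
for n in('carrier','carrier_tab'):
  for r in spot_in(n,'wrist')[:3]: print(n,r)
s=tip[0]+np.r_[d/np.linalg.norm(d)*20,0]
goto([s[0],s[1],360],[180,0,psi])
o=get_obs();print(o['tcp_pos'],o['ee_rot']); im2=get_image('wrist'); save('w2',im2); np.save('w2.npy',np.r_[o['tcp_pos'],o['ee_rot']])
cv2.imwrite('pics/w12.png',cv2.cvtColor(np.hstack([im[:,80:480],im2[:,80:480]]),cv2.COLOR_RGB2BGR))
print(o['t'])
E
```

```text
18.700000000000003
tip (array([521.97301358,  29.5821195 , 241.30345007]), np.float64(0.8845287577732034))
post (array([666.11511165,  59.75506573, 324.31232473]), np.float64(0.5545500155395898))
tab (array([500.59876283, 237.35080828, 112.380428  ]), np.float64(1.9367485410348568))
147.26625927307384
11.822885874300804
foot [489.55086797 241.04922527   6.        ]
[490.33803269 241.3541921  299.89964879] [-1.79992732e+02  1.32933065e-02  1.01753034e+02]
carrier {'extent': [287.6, 104.9, 37.1, 41.0], 'score': 0.72}
carrier_tab {'extent': [286.2, 103.7, 42.5, 33.5], 'score': 0.69}
carrier_tab {'extent': [282.5, 184.3, 41.2, 60.7], 'score': 0.55}
[541.20837557  34.4346682  359.44594147] [-1.79960072e+02 -7.37571544e-02  1.01832101e+02]
5.2167
```

View pics/w12.png

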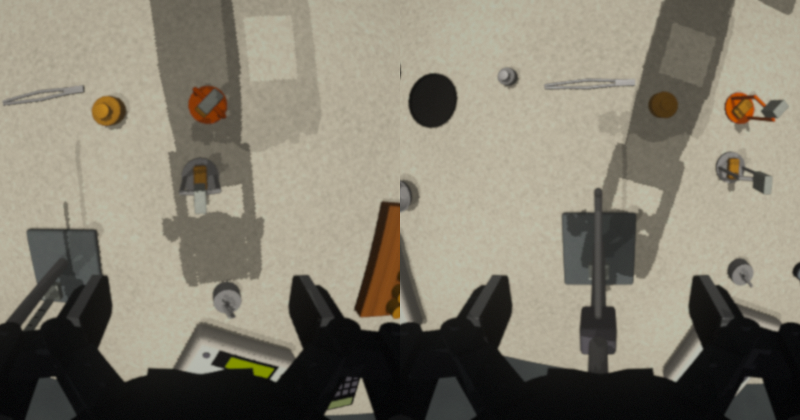

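The left half (carrier view) shows the steel carrier at wrist pixel about (280,185). Its thin tab points along the image vertical, so the jaws are nearly aligned. The right half shows the hook tip at about (279,190), with its rod running down to the post. I'll enlarge both.

```bash
cat >> h.py <<'E'
from scipy.spatial.transform import Rotation as Ro
W=get_calibration('wrist')
def wray(u,v,pose):
    a=np.array([u-W['cx'],v-W['cy']])/W['fx'];r=np.hypot(*a)
    d=np.r_[a*np.sin(r)/max(r,1e-9),np.cos(r)]
    R=Ro.from_euler('xyz',pose[3:],degrees=True).as_matrix();M=np.array(W['mount'])
    return pose[:3]+R@M[:3,3],R@M[:3,:3]@d
def watz(u,v,pose,z):
    o,d=wray(u,v,pose);return o+d*(z-o[2])/d[2]
def wproj(X,pose):
    R=Ro.from_euler('xyz',pose[3:],degrees=True).as_matrix();M=np.array(W['mount'])
    c=M[:3,:3].T@(R.T@(np.array(X)-pose[:3])-M[:3,3]);r=np.arctan2(np.hypot(c[0],c[1]),c[2])
    return c[:2]/np.hypot(c[0],c[1])*r*W['fx']+[W['cx'],W['cy']]
E
python3 - <<'E'
from h import *
a=cv2.imread('pics/w1.png')[145:235,245:315];b=cv2.imread('pics/w2.png')[180:300,240:320]
a=cv2.resize(a,None,fx=5,fy=5,interpolation=cv2.INTER_CUBIC);b=cv2.resize(b,None,fx=5,fy=5,interpolation=cv2.INTER_CUBIC)[:600]
a=cv2.copyMakeBorder(a,0,150,0,0,cv2.BORDER_CONSTANT)
cv2.imwrite('pics/w12c.png',np.hstack([a,b]))
E
```

```text
(no output)
```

View pics/w12c.png

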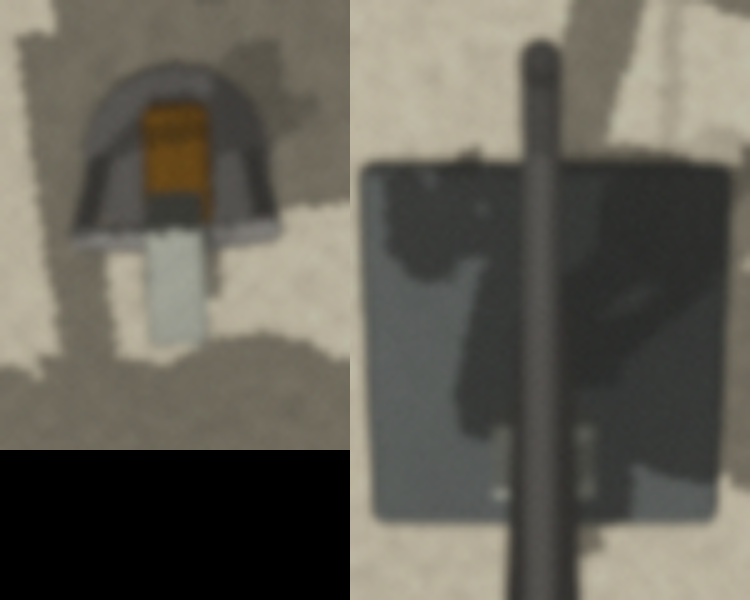

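```bash
python3 - <<'E'
from h import *
p1=np.load('w1.npy');p2=np.load('w2.npy')
g=lambda x,y,x0,y0:(x0+(x+.5)/5-.5,y0+(y+.5)/5-.5)
C=[watz(*g(x,y,245,145),p1,136) for x,y in((147,232),(205,230),(207,343),(150,347))]
print(np.round(C,1)); c=np.mean(C,0);print('tab centre',c)
d=C[2]+C[3]-C[0]-C[1]; print('tab x dir',np.degrees(np.arctan2(d[1],d[0])),'len',np.linalg.norm(d)/2,'wid',np.linalg.norm(C[1]-C[0]))
F=[watz(*g(x,y,245,145),p1,4) for x,y in((177,60),(85,150),(265,150))];print('foot',np.round(F,1))
P=[watz(*g(x,y,240,180),p2,z) for x,y,z in((191,42,243),(191,155,230),(192,420,240),(192,590,240))]
print('hook tip,seat,rod',np.round(P,1))
print(np.linalg.norm(P[0]-P[1]));d=P[3]-P[1];print('th',np.degrees(np.arctan2(d[1],d[0])))
s=P[1]; print('top',proj('top',s),'side',proj('side',s))
print('dish',atz('top',355.5,230.5,8),atz('side',356.5,239,8))
E
```

```text
[[487.5 234.3 136. ]
 [484.8 245.2 136. ]
 [507.3 250.4 136. ]
 [510.4 239.5 136. ]]
tab centre [497.49908865 242.33852888 136.        ]
tab x dir 12.933070086718233 len 23.212917703148527 wid 11.254151208261328
foot [[470.8 236.6   4. ]
 [500.3 217.    4. ]
 [490.2 265.3   4. ]]
hook tip,seat,rod [[523.7  28.6 243. ]
 [546.6  33.3 230. ]
 [592.2  42.9 240. ]
 [627.7  50.3 240. ]]
26.725474578019593
th 11.825112349909855
top [255.73793721 193.99944558] side [278.15207813 206.05669018]
dish [ 476.17747711 -259.74092571    8.        ] [ 480.83506327 -256.38789464    8.        ]
```

```bash
cat >> h.py <<'E'
def fz(n=6):
    f=[]
    for _ in range(n): f.append(get_obs()['wrist_force']); wait(0.03)
    return np.mean(f,0)
TH=11.83; HX=np.array([np.cos(np.radians(TH)),np.sin(np.radians(TH))]); SEAT=np.array([545.5,33.1])
E
python3 - <<'E'
from h import *
A=[180,0,102.5];c=[496.8,242.0]
goto([*c,230],A); grip(55)
move_l([*c,106],A,speed=120); f0=fz()
grip(8,30); o=get_obs(); print('w',o['grip_width'],o['t'],f0)
move_l([*c,112],speed=40); wait(.3); f1=fz(10); print(f1, 'W',f1-f0, get_obs()['moment'])
move_l([*c,266],speed=150)
A=[180,0,90+TH]
p=SEAT-HX*95
goto([*p,266],A); wait(.3); f2=fz(); print(f2)
o=get_obs();print(o['tcp_pos'],o['ee_rot'],o['t'],o['grip_width'])
im=get_image('wrist');save('w3',im);s=get_image('side');save('s3',s)
a=cv2.resize(s[140:280,210:330],None,fx=3.5,fy=3.5,interpolation=cv2.INTER_CUBIC)
cv2.imwrite('pics/c3.png',cv2.cvtColor(np.hstack([im[:,130:430],cv2.resize(a,(360,420))]),cv2.COLOR_RGB2BGR))
E
```

```text
w 11.428453592834742 8.5 [0.3066104  0.04801388 0.02185755]
[-0.03588363  0.10590229 -2.30739817] W [-0.34249403  0.05788842 -2.32925573] [ 0.01447304  0.05746259 -0.05432988]
[ 0.19003417  0.37600384 -2.44920675]
[452.59065394  13.94064398 265.97507145] [-1.79995251e+02 -3.23194297e-03  1.01865952e+02] 12.0333 11.578401252232867
```

View pics/c3.png

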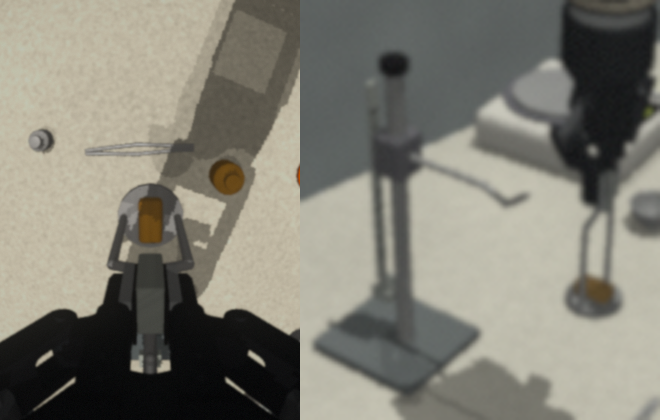

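Gripped (width 11.6 mm), carrier upright, weight about 2.4 N, so I expect about 30 mm of sag.

```bash
python3 - <<'E'
from h import *
HY=np.array([-HX[1],HX[0]])
fz0=fz(8); print('air',fz0)
move_l([*SEAT,266],speed=70); wait(.2)
f=fz(6)-fz0; print('over seat',f)
move_l([*SEAT,246],speed=30)
for z in (240,234,228,222):
    move_l([*SEAT,z],speed=20); wait(.25); f=fz(6)-fz0
    print(z,'up %.2f along %.2f across %.2f'%(f[2],f[:2]@HX,f[:2]@HY),np.round(get_obs()['moment'],3))
print(get_obs()['t'])
im=get_image('wrist');save('w4',im);s=get_image('side');save('s4',s)
a=cv2.resize(s[150:270,220:320],(400,480),interpolation=cv2.INTER_CUBIC)
b=cv2.resize(im[200:400,215:345],(312,480),interpolation=cv2.INTER_CUBIC)
cv2.imwrite('pics/c4.png',cv2.cvtColor(np.hstack([b,a]),cv2.COLOR_RGB2BGR))
E
```

```text
air [-0.09702959 -0.03781204 -2.07865339]
over seat [ 0.36081067  0.1812961  -0.28887876]
240 up -0.11 along 0.66 across -0.16 [ 0.035 -0.197 -0.027]
234 up 0.86 along 1.71 across 0.03 [ 0.032 -0.267 -0.012]
228 up 1.74 along 1.60 across 0.05 [-0.019 -0.234  0.048]
222 up 1.54 along 1.75 across -0.32 [ 0.049 -0.291 -0.009]
18.725
```

View pics/c4.png

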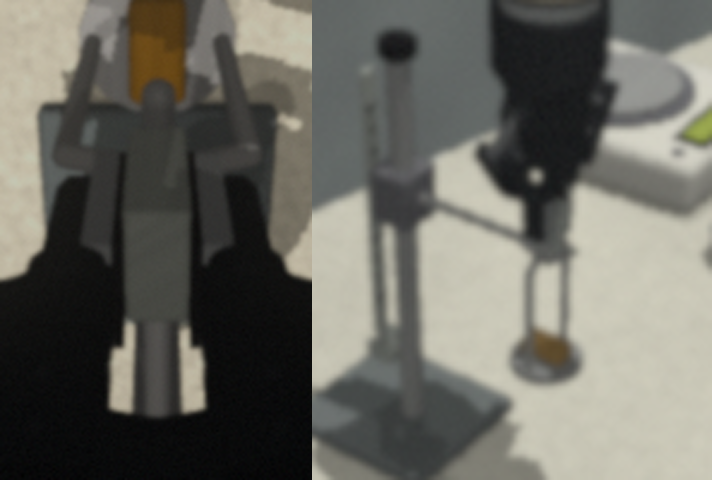

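The bail is over the rod, tip through the window. A lateral push of +1.7 N towards the post means it bears on the tip slope, so I'll ease it towards the post until that vanishes, then finish loading.

```bash
python3 - <<'E'
from h import *
HY=np.array([-HX[1],HX[0]])
fa=np.array([0,0.1,-2.3])
x=0
for k in range(5):
    x+=1.5; move_l([*(SEAT+HX*x),222],speed=15); wait(.2); f=fz(8)-fa
    print(x,'up %.2f along %.2f across %.2f'%(f[2],f[:2]@HX,f[:2]@HY),np.round(get_obs()['moment'],3))
    if f[:2]@HX<0.25: break
np.save('x.npy',x);print(get_obs()['t'])
E
```

```text
1.5 up 2.08 along 1.16 across 0.17 [ 0.125 -0.223 -0.002]
3.0 up 1.86 along 1.28 across -0.24 [ 0.069 -0.224 -0.003]
4.5 up 1.82 along -2.61 across 0.27 [-0.047  0.504 -0.001]
20.975
```

```bash
python3 - <<'E'
from h import *
HY=np.array([-HX[1],HX[0]])
fa=np.array([0,0.1,-2.3])
x=3.6
for z in (222,219,216,213):
    move_l([*(SEAT+HX*x),z],speed=15); wait(.35); f=fz(8)-fa
    print(z,'up %.2f along %.2f across %.2f'%(f[2],f[:2]@HX,f[:2]@HY),np.round(get_obs()['moment'],3))
    if f[2]>2.25: break
print(get_obs()['t'])
s=get_image('side');save('s5',s);t=get_image('top');im=get_image('wrist');save('w5',im)
a=cv2.resize(s[165:255,240:310],(420,540),interpolation=cv2.INTER_CUBIC)
b=cv2.resize(im[200:400,225:335],(297,540),interpolation=cv2.INTER_CUBIC)
cv2.imwrite('pics/c5.png',cv2.cvtColor(np.hstack([b,a]),cv2.COLOR_RGB2BGR))
E
```

```text
222 up 1.74 along -0.09 across 0.67 [0.125 0.045 0.013]
219 up 2.18 along 0.60 across 0.94 [ 0.142 -0.095 -0.048]
216 up 2.16 along 0.62 across 0.77 [ 0.152 -0.095 -0.017]
213 up 2.55 along 0.38 across 0.31 [ 0.117 -0.034  0.01 ]
24.7417
```

View pics/c5.png

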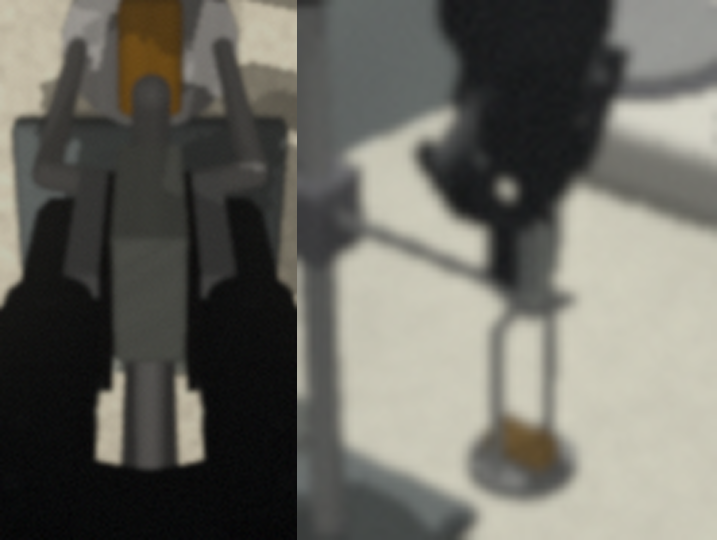

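```bash
python3 - <<'E'
from h import *
x=3.6; z=213
for k in range(2):
    f=fz(35); print(z,x,np.round(f,3),f[:2]@HX,get_obs()['t'])
    dz=np.clip((f[2])*12.5,-5,5)   # + residual up => raise
    if abs(dz)<1: break
    z+=dz; move_l([*(SEAT+HX*x),z],speed=15); wait(.3)
np.save('z.npy',z);print(z,get_obs()['tcp_pos'])
E
```

```text
213 3.6 [0.366 0.597 0.244] 0.48071332148754103 26.0583
216.054953624482 3.6 [ 0.289  0.407 -0.019] 0.36591866445240767 27.875
216.054953624482 [549.03967237  33.82554822 216.06496675]
```

Vertical residual is 0.02 N. Releasing.

```bash
python3 - <<'E'
from h import *
x=3.6;z=float(np.load('z.npy'));p=SEAT+HX*x
grip(50); move_l([*p,z+50],speed=100); wait(.5)
o=get_obs();print(o['t'],o['wrist_force'])
ims=[]
for k in range(2):
    o=get_obs();im=get_image('wrist');s=get_image('side');ims.append((im,s));
    if k==0: wait(0.9)
np.save('w6.npy',np.r_[o['tcp_pos'],o['ee_rot']]);save('w6',im);save('s6',s)
print([np.abs(ims[0][i][150:400,200:360].astype(int)-ims[1][i][150:400,200:360]).mean() for i in(0,1)],o['t'])
a=cv2.resize(s[165:265,230:310],(400,500),interpolation=cv2.INTER_CUBIC)
b=cv2.resize(im[150:350,205:355],(375,500),interpolation=cv2.INTER_CUBIC)
cv2.imwrite('pics/c6.png',cv2.cvtColor(np.hstack([b,a]),cv2.COLOR_RGB2BGR))
E
```

```text
29.475 [-0.3172379  -0.6079797   0.06866782]
[np.float64(1.1632583333333333), np.float64(0.5954083333333333)] 30.475
```

View pics/c6.png

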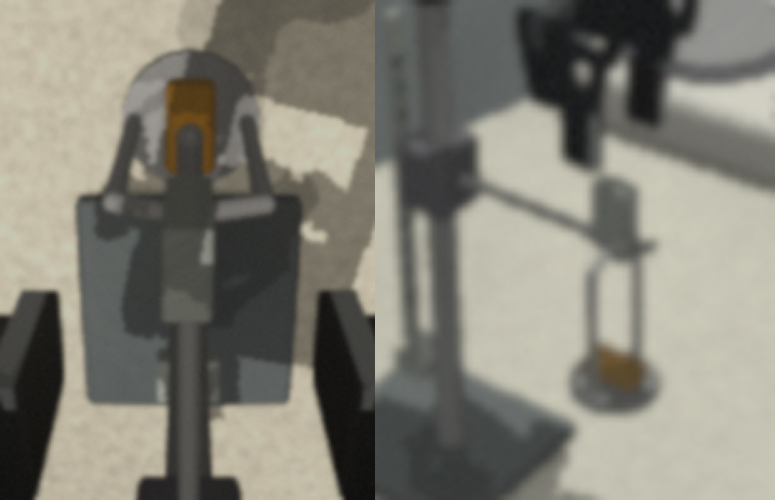

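It hangs upright and centred in the seat between the open fingers. I'll give it another 1.5 s to settle and check for motion, then re-grip and ease it off.

```bash
python3 - <<'E'
from h import *
z=float(np.load('z.npy'));x=3.6;p=SEAT+HX*x
wait(1.0);a=get_image('wrist').astype(int);wait(.5);b=get_image('wrist').astype(int)
d=np.abs(a-b).mean(2);print('diff hook',d[170:280,250:310].mean(),'static',d[100:160,100:200].mean())
w=np.load('w6.npy');c=watz(280.2,260,w,246);print('tab',c,'exp',p,w[:3])
e=c[:2]-p; print(e@HX)
q=p if np.linalg.norm(e)>7 else p+HX*(e@HX)*.5
move_l([*q,z],speed=80);wait(.1)
grip(20);grip(8,30);print(get_obs()['grip_width'],get_obs()['t'],fz(6))
move_l([*q,252],speed=18);print(fz(6))
move_l([*q,268],speed=20);wait(.2);print(fz(8))
move_l([*(SEAT-HX*95),268],speed=60);print(fz(8),get_obs()['t'])
s=get_image('side');im=get_image('wrist');save('s7',s);save('w7',im)
cv2.imwrite('pics/c7.png',cv2.cvtColor(np.hstack([im[:,130:430],cv2.resize(s[140:280,210:330],(360,420))]),cv2.COLOR_RGB2BGR))
E
```

```text
diff hook 0.8726767676767677 static 0.7178888888888888
tab [549.04222446  33.55229986 246.        ] exp [549.02353665  33.83803081] [549.03681373  33.83995877 266.05834073]
-0.04028641054265615
11.161452720605487 33.675 [-0.10718695 -0.2817975  -0.16603572]
[ 0.0725755   0.28399274 -2.28159515]
[-0.34034224 -0.15220242 -2.42333735]
[ 0.15931425  0.0476683  -2.18218108] 39.7
```

View pics/c7.png

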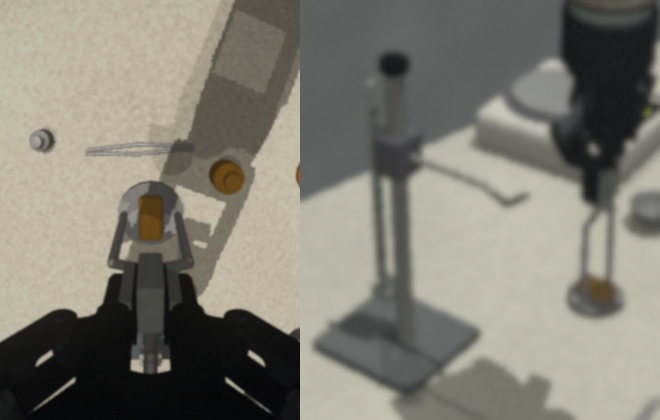

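```bash
python3 - <<'E'
from h import *
A=[180,0,64];u=np.array([np.sin(np.radians(64)),-np.cos(np.radians(64))])
D=np.array([478.5,-258.])
goto([*(D+u*100),268],A);wait(.3)
o=get_obs();w=np.r_[o['tcp_pos'],o['ee_rot']];im=get_image('wrist');save('w8',im);print(o['t'],w)
uv=wproj([*D,8],w);print('exp px',uv)
m=(im.max(2)<45).astype(np.uint8);n,l,st,ce=cv2.connectedComponentsWithStats(m)
for i in range(1,n):
    if st[i,4]>150: print(st[i],ce[i],watz(*ce[i],w,7))
for r in regions_of('dish','wrist')[:3]:
    v,uu=np.nonzero(r['region']);print(r['score'],r['extent'],watz(uu.mean(),v.mean(),w,7))
cv2.circle(im,tuple(int(k) for k in uv),3,(255,0,0),1);save('c8',im)
E
```

```text
41.3667 [ 5.68616599e+02 -3.00794331e+02  2.68450201e+02  1.79967998e+02
 -9.99033909e-04  6.40864939e+01]
exp px [279.69362391  96.31341701]
[   0   29   91  217 6083] [ 38.61203354 132.57389446] [ 338.67033928 -593.53170575    7.        ]
[ 244   66   72   70 3927] [279.66641202 100.74993634] [ 483.40625388 -260.426092      7.        ]
[ 40  68  25  55 211] [51.38388626 94.78199052] [ 304.79741828 -542.00701529    7.        ]
[ 167   90   45   45 1493] [188.66510382 111.84058942] [ 442.81298238 -367.50703349    7.        ]
[176 260  28  28 607] [189.57166392 273.49752883] [ 637.87140576 -480.39290356    7.        ]
[   59   264   442   156 36962] [281.21032412 370.24603647] [ 865.76004264 -443.68713892    7.        ]
0.97 [280.1, 100.6, 73.0, 71.2] [ 483.20960264 -260.68640864    7.        ]
0.72 [187.6, 114.5, 48.6, 48.7] [ 443.53835421 -367.8209195     7.        ]
```

View pics/c8.png

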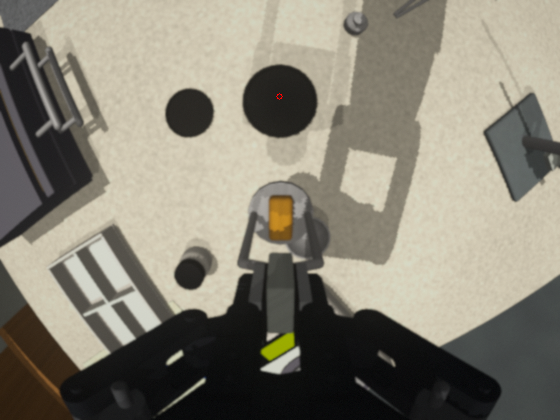

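The dish measures 72 px in this view at (280,101), giving (483,-260.5). Together with the top and side estimates I use (481,-259.5). The smaller dish is at (189,112). Setting down.

```bash
python3 - <<'E'
from h import *
D=[481,-259.5]
goto([*D,225],[180,0,64]); move_l([*D,122],speed=80); wait(.3)
f0=fz(8)[2]; z=122;print(f0,get_obs()['t'])
while z>102:
    z-=1.5 if z>114 else 0.75
    move_l([*D,z],speed=12); f=fz(4)[2]
    if f-f0>1.2: break
print(z,f,get_obs()['t'])
grip(45); move_l([*D,230],speed=120); 
u=np.array([np.sin(np.radians(64)),-np.cos(np.radians(64))])
wait(.3);o=get_obs();w=np.r_[o['tcp_pos'],o['ee_rot']];im=get_image('wrist');print(o['t'],o['wrist_force'],'dish px',wproj([*D,7],w))
s=get_image('side');t=get_image('top')
cv2.imwrite('pics/c9.png',cv2.cvtColor(np.hstack([cv2.resize(im[100:300,205:355],(315,420)),cv2.resize(s[215:265,330:380],(420,420))]),cv2.COLOR_RGB2BGR));save('s9',s)
E
```

```text
-2.040139796619891 43.9667
110.75 3.6239454466519203 47.5667
49.425 [ 0.17807583 -0.26858909  0.05831937] dish px [279.73022667 182.83538177]
```

View pics/c9.png

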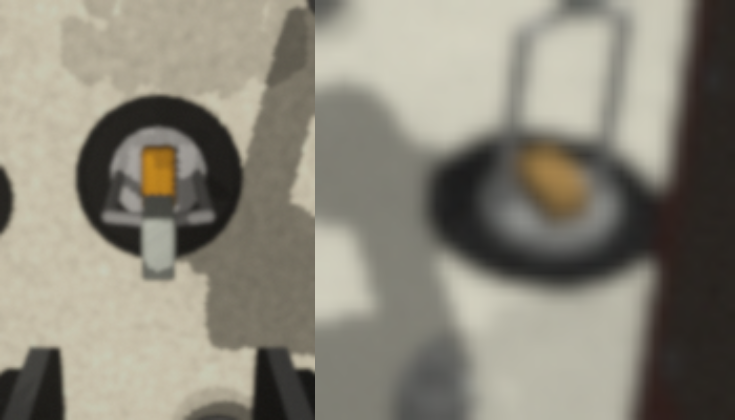

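It stands upright in the dish, within about 5 mm of centre, and the fingers are clear.

```bash
python3 -c "
from h import *
print(sign_off(),get_obs()['t'])"
```

```text
the job is handed in; nothing more can be done
the job is handed in; nothing more can be done
```

The job is handed in at about 50 s of the 72 s. The carrier was weighed on the hook and now stands released in the 92 mm dish; `sign_off` gives no verdict.

- **Weighing:** the carrier weighs about 2.3 N (0.235 kg). I hung it by the bail and let go with 0.02 N of vertical force left on the wrist. It then hung free for over 3 s. Two pictures taken 0.5 s apart during that time differed only by about camera noise.
- **Set-down:** I re-gripped, eased it off at about 18 mm/s and lowered it into the dish. The last picture shows it upright, about 5 mm off centre at most, with the fingers clear and the wrist force near zero.

**What disagreed or went unchecked:**
- **Seat position:** the bail first bore on the tip slope, pushing 1.7 N towards the post. I moved it 3.6 mm towards the post, and about 0.4 N of sideways force remained at release.
- **Dish position:** the cameras' readings differed by up to about 7 mm, so I used a value between them.
- **Set-down force:** the force rose by 5.7 N on the last step down. That is well under the 40 N limit, but more than the 1.2 N step I was watching for.
- **Hook:** I had no direct reading of the hook's travel or speed. I judged it from pictures only, and it looked back at its unloaded height once the carrier was off.

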